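Lay out the hinge-fitting kit and lock the keeper over its studs

ROBOT

A 7-joint arm with a two-finger parallel gripper is mounted at the origin on a cart in front of the work surface, level with it; the furniture and walls round the work are solid. World frame = base frame: x ahead of the robot, y to its left, z up, the work surface at z = 0. Lengths are in m, angles in rad, forces in N, time in s.
With the tool pointing down it reaches from about 0.4 to 0.85 m from the base axis. Payload 10.4 kg.
Tool frame: the origin (TCP) lies midway between the tips of the shut fingers; the grasp point (between the pads) lies 19 mm behind it; z points along the fingers, y is the line along which they close (so a half turn about z gives the same grasp; the last joint's range is limited). The gripper opens to 87 mm and grips with 3 to 60 N. Pads are 19 mm wide; open, the fingers measure 117 mm over their backs; the gripper's body (75 mm by 190 mm) begins 51 mm behind the grasp point.
Start: joints at [-1.223, 0.332, -0.065, 1.46, 0.022, 1.35, -0.088], TCP at [0.226, 0.583, 0.223] pointing down, gripper open.
Joint ranges: [-2.6, 2.6], [-0.5, 2.12], [-1.47, 1.34], [0.16, 2.42], [-1.27, 4.41], [0.06, 2.06], [-2.6, 2.6]. Speed limits (rad/s): [2.22, 2.22, 2.79, 2.79, 3.14, 3.14, 3.14].

INTERFACE

Orientations are given as a unit quaternion [x, y, z, w].
In Python, from bench import sensors, eyes, order gives the robot as it stands.
- The arm moves only by the tool arm_command, never from a script. Its argument "steps" is a list of rows, each an object with "rot": the turn, a rotation vector about the world's x, y, z in degrees, a list of three; "slide": the shift along the world's x, y, z in m, a list of three; "grip": the opening, from 0 (shut) to 1 (fully open). A call has exactly 8 rows; each row shifts and turns the commanded pose from where the row before left it; what a row does not reach is not made up. A row lasts 1/8 s, in which the tool goes at most 62.5 mm and 10.7 degrees, less where a joint would pass 70% of its speed; a pose out of reach is approached as far as the arm can. A call with a gripper value outside its range is refused whole. The fingers move at their own pace and stop on an object; "newtons" is the grip in N (left out, the last holds). Time passes only in rows, so rows that do not move let the fingers close, or fill a call up. It gives the time, the measured TCP pose, the force, the opening and the grip force at its end, in the units of the state.
- sensors.read_state(): the state, without advancing time (a new reading comes with each control period).
- eyes.camera(name): name is "side" or "top" or "wrist"; returns a dict with "pixels" (420x560x3 uint8, red, green, blue), "intrinsics" (3x3 intrinsics, pixels), "k1" (the pictures are not rectified: a ray, as slopes to the right and down, at radius r is drawn at 1 + k1 r^2 times it, then the intrinsics apply), "pose" (4x4, takes a point from camera to world coordinates). Camera axes: x right, y down, z forward; pixel columns grow to the right and rows downward; lengths in m; the calibration is good to about 2 mm. A picture is of the moment at which its call begins. There is no depth.
- order.close_job(): hands the job in; it is judged then, once.
Trained networks look in a picture, given as the dict that the camera call returned (one of the last four; its "shot" number tells which), for a name from the list of things; names that differ only in an ending like _2 or _b are one class to them, and where a whole thing is asked for, a point or a joint stands for the part that bears it (a point fixed in the world has none). Each returns a list of dicts, best first, with "conf" (0 to 1); they miss things now and then, are a little off and sometimes report something else, mostly with a low value. They report only what shows in the picture. A call takes as long as a camera call.
- eyes.look_for(name, picture): "bbox" ([left, top, right, bottom] in pixels, round what is visible of it).
The state is a dict: "time": time; "joint_positions": joint angles; "joint_vel": joint speeds; "joint_torque": joint torques, N m; "ee_pos": TCP position; "eef_rot": TCP orientation; "ft_force": force on the tool from outside, world axes, zero at the start; "torque": the same for the moment, N m; "width": finger opening in m; "grip_force": force on a finger pad.
Only numpy, scipy, OpenCV 4.12 (cv2) and the standard library are available. Lean on these libraries where they do the work, as an engineer would, in place of code of your own. Each camera call takes 0.05 s, during which the arm holds its last target. There are 200 camera calls.

TASK

Make up the hinge-fitting kit: take the pencil, the chisel and the screwdriver that lie side by side on the left and lay them across both grey cradle bars of the tray, one to each pair of notches, in the order they are used, with the pencil (marking out) nearest the robot, the chisel (cutting the recess) in the middle and the screwdriver (driving the screws) farthest, all with their points toward the steel keeper. Once all three lie there released, slide the keeper along its runners over the points until both its slots drop over the two studs and it lies flat; stop there and do not force it, or the studs bend. Leave the tape measure and the roll of masking tape where they lie.

Things in the scene. Friction and masses are not known exactly. Their poses are not given: they have to be found in the camera images.
- kit_tray: Fixed plywood kit tray, base 264 (x) x 12 mm thick, from y = -225 to +115 mm. Origin on the bench (underside), on its long centre line. z up, +x roughly away from the robot; the -y end (robot's right) carries the keeper. Grey cradle bars along x at y = -48 and +70 mm, 14 mm thick, three notches each. Between the bars the tray is open down to z = 12 mm for gripper fingers.
- notch_mid (a point): On the tray's origin line at the height of the notch floors (35 mm over the bench), midway over the tray's x = 0: the middle pair of notches. The pairs are centred at tray x = -60 (nearest the robot), 0 and +60 mm; each notch is 32 mm wide with a flat floor, between round-topped fingers 16 mm tall. Axes as the tray.
- runners (a point): On the tray's centre line at y = -90 mm, level with the runner tops (z = 55 mm). Runners: |x| 98 to 126 mm, y -225 to -30 mm, outer lips up to z = 63; nothing stands between them but the cradle bar. An 8 mm domed steel stud rises 6 mm from each runner at x = +-110 mm, the pair clamped anywhere from y = -105 to -75 mm (same y on both): not measured, to be found by feel. Axes as the tray.
- keeper: Loose steel strip, about 0.35 kg, 248 (x) x 68 (y) x 4 mm, across both runners at the tray's -y end, axes as the tray. Origin: centre of its underside, on the line of its two slots (x = +-110 mm, 12 mm in x by 11 in y, right through). Flat y = -34 to +34 mm, then the nose turns up 20 degrees for 19 mm to ride over the studs. Starts at about tray y = -178, z = 55 mm.
- keeper_tail (a point): Middle of the back face of the keeper's tail flange (keeper y = -34 mm, 10 mm above its underside). The flange is 4 mm thick, 18 mm high, runs along the whole edge; push it toward +y, low down. Rubbing and climbing the studs takes a few N; once the slots have dropped over the studs it stops hard, flat at z = 55 mm again. The studs bend if the fingers press or grip the keeper with over 25 N.
- pencil: Flat carpenter's pencil, 12 mm wide (x), 166 mm long (y), 8 mm tall; origin at the centre of its underside; point at y = -83 mm.
- chisel: Wood chisel, 239 mm long (y): handle 25 mm wide, 31 mm tall from y = -6 to +115 mm, blade 20 mm wide to the edge at y = -120 mm; origin underneath near the middle, about level with what it lies on. Balances near y = +43 mm: on the bench it lies on the belly of its handle, slightly rolled, edge about 10 mm up.
- screwdriver: The only loose screwdriver, 196 mm long (y): fluted handle 28 mm wide, 30 mm tall from y = -8 to +98 mm, 6 mm shank to the tip at y = -90 mm; origin underneath near the middle, at the height it lies on. Balances near y = +44 mm.
- pencil_tip (a point): The pencil's point.
- chisel_tip (a point): The chisel's cutting edge, middle.
- screwdriver_tip (a point): The screwdriver's tip.
- tape_roll: Roll of masking tape, 104 mm across, 25 mm tall, lying flat: leave alone. Origin underneath.
- rule_case: Tape measure, 35 x 79 x 64 mm: leave alone. Origin underneath.

How it is judged:
On the way, in this order (a step that is already met when the one before it is completed fails the run):
1. pencil, chisel and screwdriver lie released in the cradles, in order, points toward the keeper (x of pencil in the frame of kit_tray between -0.08 and -0.04 m and x of pencil_tip in the frame of kit_tray between -0.08 and -0.04 m and y of pencil_tip in the frame of kit_tray between -0.135 and -0.062 m and z of pencil in the frame of kit_tray between 0.028 and 0.044 m and z of pencil_tip in the frame of kit_tray between 0.026 and 0.05 m and angle between pencil's own y axis and vertical between 1.47 and 1.67 rad and x of chisel in the frame of kit_tray between -0.02 and 0.02 m and x of chisel_tip in the frame of kit_tray between -0.02 and 0.02 m and y of chisel_tip in the frame of kit_tray between -0.135 and -0.062 m and z of chisel in the frame of kit_tray between 0.028 and 0.044 m and z of chisel_tip in the frame of kit_tray between 0.026 and 0.05 m and angle between chisel's own y axis and vertical between 1.47 and 1.67 rad and x of screwdriver in the frame of kit_tray between 0.04 and 0.08 m and x of screwdriver_tip in the frame of kit_tray between 0.04 and 0.08 m and y of screwdriver_tip in the frame of kit_tray between -0.135 and -0.062 m and z of screwdriver in the frame of kit_tray between 0.028 and 0.044 m and z of screwdriver_tip in the frame of kit_tray between 0.026 and 0.05 m and angle between screwdriver's own y axis and vertical between 1.47 and 1.67 rad and contact force between the fingers and pencil below 0.05 N and contact force between the fingers and chisel below 0.05 N and contact force between the fingers and screwdriver below 0.05 N), for 0.2 s.
2. the keeper has dropped flat over both studs (y of keeper in the frame of kit_tray between -0.108 and -0.072 m and z of keeper in the frame of kit_tray between 0.053 and 0.0565 m and angle between keeper's own z axis and vertical below 0.03 rad and angle between the y axis of keeper and the y axis of kit_tray, either way round below 0.05 rad), for 0.2 s.
At the end, for the whole second after the job is handed in: The three tools rest level on both cradle bars in order (each within 20 mm of its notch's centre line), points 62 to 135 mm from the tray origin on the keeper side; the keeper lies flat on its runners (1.5 mm, 0.03 rad), slots down over the studs; tape and tape measure moved < 30 mm (all of step 2 and x of pencil in the frame of kit_tray between -0.08 and -0.04 m and x of pencil_tip in the frame of kit_tray between -0.08 and -0.04 m and y of pencil_tip in the frame of kit_tray between -0.135 and -0.062 m and z of pencil in the frame of kit_tray between 0.028 and 0.044 m and z of pencil_tip in the frame of kit_tray between 0.026 and 0.05 m and angle between pencil's own y axis and vertical between 1.47 and 1.67 rad and x of chisel in the frame of kit_tray between -0.02 and 0.02 m and x of chisel_tip in the frame of kit_tray between -0.02 and 0.02 m and y of chisel_tip in the frame of kit_tray between -0.135 and -0.062 m and z of chisel in the frame of kit_tray between 0.028 and 0.044 m and z of chisel_tip in the frame of kit_tray between 0.026 and 0.05 m and angle between chisel's own y axis and vertical between 1.47 and 1.67 rad and x of screwdriver in the frame of kit_tray between 0.04 and 0.08 m and x of screwdriver_tip in the frame of kit_tray between 0.04 and 0.08 m and y of screwdriver_tip in the frame of kit_tray between -0.135 and -0.062 m and z of screwdriver in the frame of kit_tray between 0.028 and 0.044 m and z of screwdriver_tip in the frame of kit_tray between 0.026 and 0.05 m and angle between screwdriver's own y axis and vertical between 1.47 and 1.67 rad and linear speed of each of pencil, chisel, screwdriver, keeper below 0.02 m/s); the robot touches nothing.
It fails at once if the keeper is forced: the fingers press on it with more than 25 N (contact force between the fingers and keeper above 25 N).
It fails at once if the masking tape or the tape measure is moved by more than 30 mm (distance of any of tape_roll, rule_case from where it was at the start of the episode above 0.03 m).
It also fails if it takes over 72 s, if anything falls off the work surface, if the arm or the gripper's body presses on something with over 40 N, if the wrist force passes 120 N, or if a joint passes its speed limit or range.

## Working session

There is one attempt and no reset: what is moved stays moved. The work goes in short steps, Python scripts to look and compute and a tool call to move; the robot and the scene stay as the last step left them, time stands still between calls to the robot, and variables do not carry over. Pictures are saved under pics/ and viewed, at most 13 in all, crops included, and the job is handed in when it is done.

Besides the shell and the picture viewer there is one more tool, called after "Emit:" as name([rows], argument=value, ...), one row to a line, values as JSON. arm_command: Moves the arm, as the interface text tells. Its arguments: {"type":"object","properties":{"steps":{"type":"array","items":{"type":"object","properties":{"rot":{"type":"array","items":{"type":"number"}},"slide":{"type":"array","items":{"type":"number"}},"grip":{"type":"number"}}}},"newtons":{"type":"number"}},"required":["steps"]}

```bash
mkdir -p pics
cat > h.py <<'E'
import numpy as np, cv2
from bench import sensors, eyes, order
def ray(p,uv):
    K=np.array(p["intrinsics"]);k=p["k1"];T=np.array(p["pose"])
    d=np.array([(uv[0]-K[0,2])/K[0,0],(uv[1]-K[1,2])/K[1,1]]);s=d.copy()
    for _ in range(30): s=d/(1+k*(s@s))
    return T[:3,3],T[:3,:3]@np.array([s[0],s[1],1])
def at(p,uv,z):
    o,r=ray(p,uv);return (o+r*(z-o[2])/r[2]).round(4)
def proj(p,X):
    K=np.array(p["intrinsics"]);k=p["k1"];T=np.array(p["pose"])
    c=T[:3,:3].T@(np.array(X)-T[:3,3]);s=c[:2]/c[2];s=s*(1+k*(s@s))
    return np.array([K[0,0]*s[0]+K[0,2],K[1,1]*s[1]+K[1,2]])
def save(p,n,crop=None,f=1):
    im=p["pixels"][:,:,::-1].copy()
    if crop: im=im[crop[1]:crop[3],crop[0]:crop[2]]
    cv2.imwrite("pics/"+n,cv2.resize(im,None,fx=f,fy=f,interpolation=cv2.INTER_CUBIC))
E
python3 - <<'E'
from h import *
s=sensors.read_state();print(s["time"],s["ee_pos"],s["eef_rot"],s["width"])
for c in["top","side"]:
    p=eyes.camera(c);save(p,c+"0.png",None,1.4);print(c,np.array(p["pose"]).round(3).tolist(),np.array(p["intrinsics"]).tolist(),p["k1"])
    for n in["kit_tray","keeper","pencil","chisel","screwdriver","pencil_tip","chisel_tip","screwdriver_tip","tape_roll","rule_case","keeper_tail"]:
        print(n,[(round(d["conf"],2),np.round(d["bbox"]).tolist()) for d in eyes.look_for(n,p)[:2]])
E
```

```text
0.0 [0.22635538 0.58216965 0.2217763 ] [ 1.84328775e-01  9.82864396e-01 -6.89014666e-04 -7.78310306e-05] 0.08690879715242694
top [[0.013, -0.986, 0.163, 0.387], [-1.0, -0.01, 0.023, 0.073], [-0.021, -0.164, -0.986, 1.448], [0.0, 0.0, 0.0, 1.0]] [[539.5466606793285, 0.0, 285.71029243367946], [0.0, 539.5466606793285, 209.94165650591626], [0.0, 0.0, 1.0]] 0.06133357454976108
kit_tray [(0.71, [304.0, 173.0, 444.0, 287.0])]
keeper [(0.95, [392.0, 180.0, 441.0, 276.0])]
pencil [(0.74, [255.0, 235.0, 263.0, 293.0])]
chisel [(0.72, [190.0, 212.0, 201.0, 298.0])]
screwdriver [(0.92, [220.0, 210.0, 232.0, 286.0]), (0.17, [254.0, 235.0, 265.0, 292.0])]
pencil_tip [(0.84, [252.0, 234.0, 266.0, 292.0]), (0.66, [393.0, 177.0, 440.0, 279.0])]
chisel_tip [(0.83, [192.0, 209.0, 205.0, 302.0])]
screwdriver_tip [(0.88, [218.0, 243.0, 227.0, 284.0])]
tape_roll [(0.58, [122.0, 268.0, 166.0, 311.0])]
rule_case [(0.61, [240.0, 141.0, 267.0, 167.0])]
keeper_tail [(0.69, [394.0, 179.0, 438.0, 279.0])]
side [[0.892, -0.307, 0.331, 0.167], [-0.451, -0.576, 0.682, -0.775], [-0.019, -0.758, -0.652, 0.922], [0.0, 0.0, 0.0, 1.0]] [[459.41978420180186, 0.0, 271.8895608433353], [0.0, 459.41978420180186, 218.21423714820327], [0.0, 0.0, 1.0]] 0.04025698985762239
kit_tray [(0.6, [226.0, 235.0, 389.0, 369.0])]
keeper [(0.95, [276.0, 277.0, 384.0, 351.0])]
pencil [(0.58, [203.0, 228.0, 251.0, 244.0])]
chisel [(0.63, [177.0, 190.0, 247.0, 218.0]), (0.26, [224.0, 234.0, 390.0, 369.0])]
screwdriver [(0.84, [196.0, 208.0, 250.0, 224.0])]
pencil_tip []
chisel_tip [(0.9, [178.0, 187.0, 250.0, 216.0])]
screwdriver_tip [(0.82, [196.0, 205.0, 254.0, 224.0])]
tape_roll [(0.91, [156.0, 178.0, 189.0, 199.0]), (0.45, [295.0, 182.0, 321.0, 208.0])]
rule_case [(0.66, [298.0, 185.0, 319.0, 208.0])]
keeper_tail [(0.76, [273.0, 275.0, 383.0, 350.0]), (0.74, [200.0, 208.0, 250.0, 222.0])]
```

Run:
```python
from h import *
im=cv2.imread("pics/top0.png");im=cv2.resize(im,None,fx=1/1.4,fy=1/1.4)
p=eyes.camera("top");save(p,"topc.png",(110,130,460,330),2.28)
p=eyes.camera("side");save(p,"sidec.png",(150,160,430,370),2.85)
```

```text
(no output)
```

View pics/topc.png

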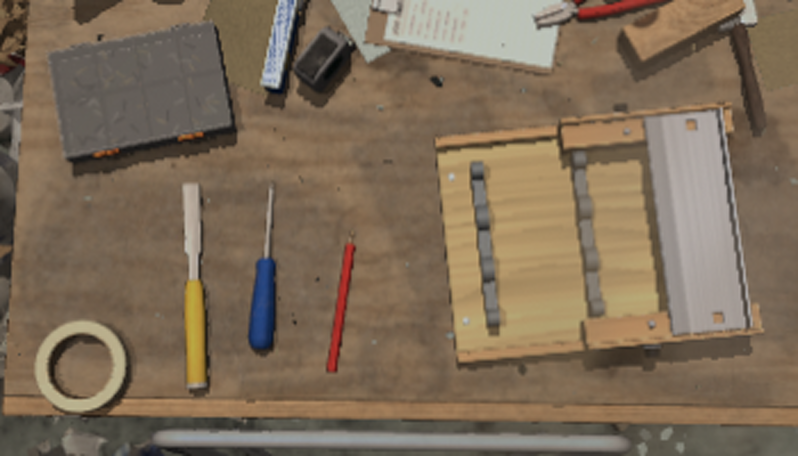

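View pics/sidec.png

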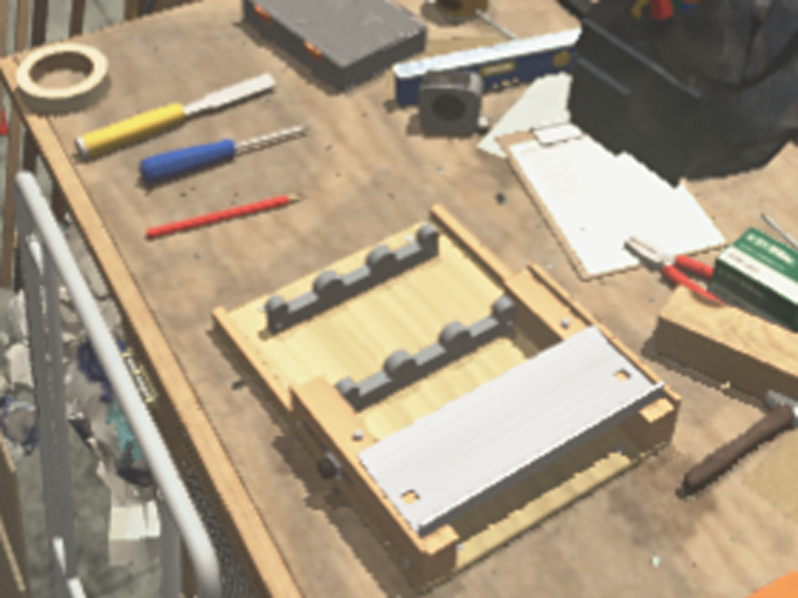

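The overview crops show three tools on the left with points at the top (+x): chisel edge (192,185) to butt (197,387), screwdriver tip (271,184) to butt (260,347), and pencil tip (351,236) to butt (332,370). The tray is on the right. The bar fingers run x≈477–492 and 579–597, and the studs show at (627,131) and (651,323).

```bash
cat > m.py <<'E'
from h import *
t=eyes.camera("top");s=eyes.camera("side")
T=lambda x,y,z:at(t,(110+x/2.28,130+y/2.28),z)
S=lambda x,y,z:at(s,(150+x/2.85,160+y/2.85),z)
print("bar+70",[T(*q,.05)[:2].tolist() for q in[(477,168),(482,216),(487,265),(492,318)]])
print("bar-48",[T(*q,.05)[:2].tolist() for q in[(579,158),(585,207),(591,256),(597,306)]])
print("studs",T(627,131,.06),T(651,323,.06),S(566,323,.06),S(358,436,.06))
print("slots",T(691,124,.059),T(718,317,.059),S(622,375,.059),S(409,496,.059))
print("chis",T(192,185,.015),T(197,387,.015),S(272,80,.015),S(80,147,.015))
print("scr",T(271,184,.015),T(260,347,.015),S(304,129,.015),S(146,170,.015))
print("pen",T(351,236,.005),T(332,370,.005),S(299,197,.005),S(150,234,.005))
E
python3 m.py
```

```text
bar+70 [[0.6361, 0.0186], [0.5803, 0.0127], [0.5242, 0.0069], [0.4644, 0.0012]]
bar-48 [[0.6489, -0.0985], [0.592, -0.1048], [0.5359, -0.1109], [0.4794, -0.1168]]
studs [ 0.6789 -0.1522  0.06  ] [ 0.4607 -0.1749  0.06  ] [ 0.679  -0.1539  0.06  ] [ 0.4604 -0.1783  0.06  ]
slots [ 0.6879 -0.2251  0.059 ] [ 0.4686 -0.2491  0.059 ] [ 0.6879 -0.2243  0.059 ] [ 0.4696 -0.2473  0.059 ]
chis [0.6187 0.3539 0.015 ] [0.3836 0.3381 0.015 ] [0.6194 0.3493 0.015 ] [0.3857 0.3378 0.015 ]
scr [0.6208 0.2605 0.015 ] [0.4298 0.2672 0.015 ] [0.6136 0.2511 0.015 ] [0.4358 0.2679 0.015 ]
pen [0.5611 0.1652 0.005 ] [0.4047 0.184  0.005 ] [0.5655 0.1629 0.005 ] [0.4078 0.1834 0.005 ]
```

Emit:
arm_command([
  {"rot": [0, 0, 4.2], "slide": [0.04, -0.04, -0.018], "grip": 0.75},
  {"rot": [0, 0, 4.2], "slide": [0.04, -0.04, -0.018], "grip": 0.75},
  {"rot": [0, 0, 4.2], "slide": [0.04, -0.04, -0.018], "grip": 0.75},
  {"rot": [0, 0, 4.2], "slide": [0.04, -0.04, -0.018], "grip": 0.75},
  {"rot": [0, 0, 4.2], "slide": [0.04, -0.04, -0.018], "grip": 0.75},
  {"rot": [0, 0, 4.0], "slide": [0.038, -0.039, -0.018], "grip": 0.75},
  {"rot": [0, 0, 0], "slide": [0, 0, 0], "grip": 0.75},
  {"rot": [0, 0, 0], "slide": [0, 0, 0], "grip": 0.75},
])

```text
time: 2.4
ee_pos: [0.4641, 0.3442, 0.1147]
eef_rot: [-0.033, 0.999, 0.0, -0.0]
ft_force: [-0.8, 0.9, -0.2]
width: 0.0652
grip_force: 0.0
```

Emit:
arm_command([
  {"slide": [0, -0.001, -0.05], "grip": 0.75},
  {"slide": [0, 0, -0.04], "grip": 0.75},
  {"slide": [0, 0, -0.02], "grip": 0.75},
  {"slide": [0, 0, 0], "grip": 0.75},
  {"slide": [0, 0, 0], "grip": 0},
  {"slide": [0, 0, 0], "grip": 0},
  {"slide": [0, 0, 0], "grip": 0},
  {"slide": [0, 0, 0], "grip": 0},
], newtons=35)

```text
schema error: expected keys rot, slide, grip
```

Emit:
arm_command([
  {"rot": [0, 0, 0], "slide": [0, -0.001, -0.05], "grip": 0.75},
  {"rot": [0, 0, 0], "slide": [0, 0, -0.04], "grip": 0.75},
  {"rot": [0, 0, 0], "slide": [0, 0, -0.02], "grip": 0.75},
  {"rot": [0, 0, 0], "slide": [0, 0, 0], "grip": 0.75},
  {"rot": [0, 0, 0], "slide": [0, 0, 0], "grip": 0},
  {"rot": [0, 0, 0], "slide": [0, 0, 0], "grip": 0},
  {"rot": [0, 0, 0], "slide": [0, 0, 0], "grip": 0},
  {"rot": [0, 0, 0], "slide": [0, 0, 0], "grip": 0},
], newtons=35)

```text
time: 3.4
ee_pos: [0.4646, 0.3428, 0.005]
eef_rot: [-0.033, 0.999, 0.0, 0.0]
ft_force: [-1.0, 1.5, 0.6]
width: 0.0333
grip_force: 0.3
```

Emit:
arm_command([
  {"rot": [0, 0, 0], "slide": [0, 0, 0], "grip": 0},
  {"rot": [0, 0, 0], "slide": [0, 0, 0], "grip": 0},
  {"rot": [0, 0, 0], "slide": [0, 0, 0.02], "grip": 0},
  {"rot": [0, 0, 0], "slide": [0, 0, 0.05], "grip": 0},
  {"rot": [0, 0, 0], "slide": [0, 0, 0.04], "grip": 0},
  {"rot": [0, 0, 0], "slide": [0, 0, 0.02], "grip": 0},
  {"rot": [0, 0, 0], "slide": [0, 0, 0], "grip": 0},
  {"rot": [0, 0, 0], "slide": [0, 0, 0], "grip": 0},
])

```text
time: 4.4
ee_pos: [0.4639, 0.342, 0.1331]
eef_rot: [-0.033, 0.999, -0.001, -0.001]
ft_force: [0.7, -0.0, -1.4]
width: 0.0241
grip_force: 34.9
```

Run:
```python
from h import *
p=eyes.camera("top");q=eyes.camera("side")
for c in(p,q):
  for n in("chisel","chisel_tip"): print(n,[(round(d["conf"],2),np.round(d["bbox"]).tolist()) for d in eyes.look_for(n,c)[:2]])
a=np.vstack([cv2.resize(q["pixels"][120:270,130:330],(800,600))[:,:,::-1]])
cv2.imwrite("pics/grasp1.png",a)
```

```text
chisel [(0.63, [187.0, 204.0, 194.0, 240.0])]
chisel_tip [(0.67, [189.0, 202.0, 192.0, 243.0]), (0.59, [124.0, 288.0, 148.0, 312.0])]
chisel [(0.59, [171.0, 158.0, 245.0, 184.0])]
chisel_tip [(0.6, [170.0, 157.0, 246.0, 184.0])]
```

View pics/grasp1.png

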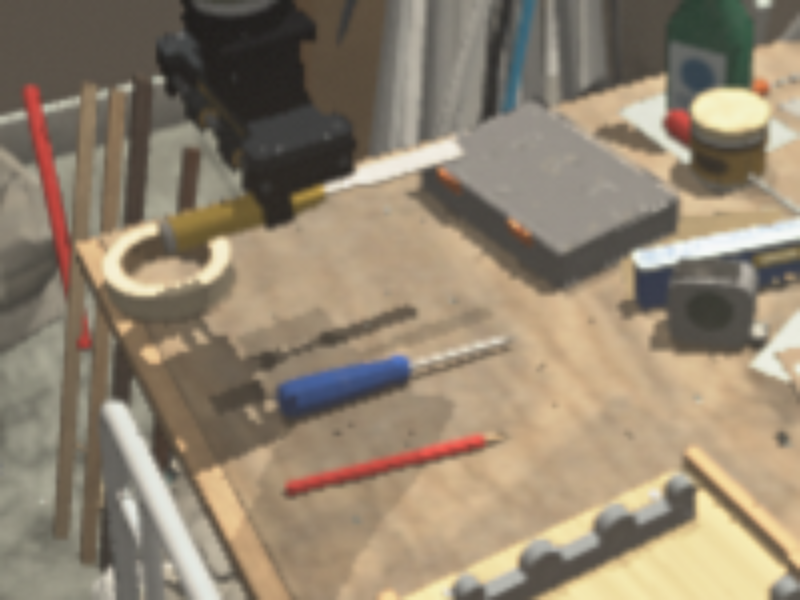

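The chisel is held level in the gripper, with its handle at about (240,220) in the crop and its blade tip at (460,150). The screwdriver and pencil have not moved.

Emit:
arm_command([
  {"rot": [0, 0, -10], "slide": [0.011, -0.045, 0], "grip": 0},
  {"rot": [0, 0, -10], "slide": [0.011, -0.045, 0], "grip": 0},
  {"rot": [0, 0, -10], "slide": [0.011, -0.045, 0], "grip": 0},
  {"rot": [0, 0, -10], "slide": [0.011, -0.045, 0], "grip": 0},
  {"rot": [0, 0, -10], "slide": [0.011, -0.045, 0], "grip": 0},
  {"rot": [0, 0, -10], "slide": [0.011, -0.045, 0], "grip": 0},
  {"rot": [0, 0, -10], "slide": [0.011, -0.045, 0], "grip": 0},
  {"rot": [0, 0, -10], "slide": [0.011, -0.045, 0], "grip": 0},
])

```text
time: 5.7
ee_pos: [0.5527, -0.0189, 0.1346]
eef_rot: [0.62, 0.785, 0.0, 0.0]
ft_force: [0.0, 0.1, -1.4]
width: 0.0242
grip_force: 34.9
```

Emit:
arm_command([
  {"rot": [0, 0, -7.8], "slide": [0.003, -0.002, 0], "grip": 0},
  {"rot": [0, 0, 0], "slide": [0, 0, 0], "grip": 0},
  {"rot": [0, 0, 0], "slide": [0, 0, 0], "grip": 0},
  {"rot": [0, 0, 0], "slide": [0, 0, 0], "grip": 0},
  {"rot": [0, 0, 0], "slide": [0, 0, 0], "grip": 0},
  {"rot": [0, 0, 0], "slide": [0, 0, 0], "grip": 0},
  {"rot": [0, 0, 0], "slide": [0, 0, 0], "grip": 0},
  {"rot": [0, 0, 0], "slide": [0, 0, 0], "grip": 0},
])

```text
time: 6.7
ee_pos: [0.5555, -0.0194, 0.1346]
eef_rot: [0.669, 0.743, 0.0, 0.0]
ft_force: [-0.0, 0.0, -1.8]
width: 0.0239
grip_force: 34.9
```

Run:
```python
from h import *
p=eyes.camera("top");q=eyes.camera("side")
a=cv2.resize(p["pixels"][160:310,290:450],(400,375));b=cv2.resize(q["pixels"][210:370,210:380],(400,375))
cv2.imwrite("pics/p1.png",np.hstack([a,b])[:,:,::-1])
```

```text
(no output)
```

View pics/p1.png

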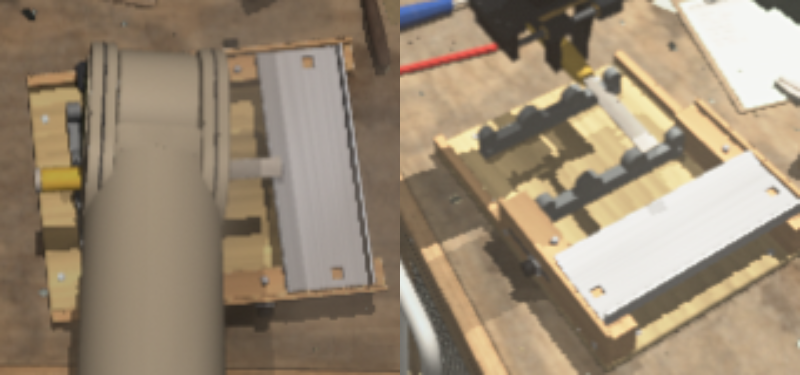

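Run:
```python
from h import *
p=eyes.camera("top")
for z in(.135,.145,.155):
  for uv in((403.2,227),(304.4,231.5)):
    w=at(p,uv,z)[:2]-[.559,-.06];c,s=np.cos(np.radians(6)),np.sin(np.radians(6));print(z,(w@[c,s]).round(4),(w@[-s,c]).round(4))
```

```text
0.135 -0.0066 -0.1224
0.135 0.0048 0.118
0.145 -0.0078 -0.1202
0.145 0.0036 0.1183
0.155 -0.0089 -0.1182
0.155 0.0023 0.1185
```

Emit:
arm_command([
  {"rot": [0, 0, 2.5], "slide": [0, 0.006, -0.03], "grip": 0},
  {"rot": [0, 0, 0], "slide": [0, 0, -0.03], "grip": 0},
  {"rot": [0, 0, 0], "slide": [0, 0, -0.02], "grip": 0},
  {"rot": [0, 0, 0], "slide": [0, 0, -0.01], "grip": 0},
  {"rot": [0, 0, 0], "slide": [0, 0, -0.005], "grip": 0},
  {"rot": [0, 0, 0], "slide": [0, 0, 0], "grip": 0},
  {"rot": [0, 0, 0], "slide": [0, 0, 0], "grip": 0},
  {"rot": [0, 0, 0], "slide": [0, 0, 0], "grip": 0},
])

```text
time: 7.85
ee_pos: [0.5557, -0.0134, 0.04]
eef_rot: [0.653, 0.757, 0.0, 0.0]
ft_force: [-0.3, -0.0, -1.6]
width: 0.024
grip_force: 34.9
```

Emit:
arm_command([
  {"rot": [0, 0, 0], "slide": [0, 0, -0.003], "grip": 0},
  {"rot": [0, 0, 0], "slide": [0, 0, 0], "grip": 0.5},
  {"rot": [0, 0, 0], "slide": [0, 0, 0], "grip": 0.5},
  {"rot": [0, 0, 0], "slide": [0, 0, 0], "grip": 0.5},
  {"rot": [0, 0, 0], "slide": [0, 0, 0.015], "grip": 0.5},
  {"rot": [0, 0, 0], "slide": [0, 0, 0.04], "grip": 0.5},
  {"rot": [0, 0, 0], "slide": [0, 0, 0.05], "grip": 0.5},
  {"rot": [0, 0, 0], "slide": [0, 0, 0], "grip": 0.5},
])

```text
time: 8.85
ee_pos: [0.558, -0.0136, 0.1464]
eef_rot: [0.653, 0.757, 0.003, 0.002]
ft_force: [0.3, 0.9, -0.4]
width: 0.0436
grip_force: 0.0
```

Emit:
arm_command([
  {"rot": [0, 0, 10], "slide": [-0.008, 0.035, 0], "grip": 0.75},
  {"rot": [0, 0, 10], "slide": [-0.008, 0.035, 0], "grip": 0.75},
  {"rot": [0, 0, 10], "slide": [-0.008, 0.035, 0], "grip": 0.75},
  {"rot": [0, 0, 10], "slide": [-0.008, 0.035, 0], "grip": 0.75},
  {"rot": [0, 0, 10], "slide": [-0.008, 0.035, -0.01], "grip": 0.75},
  {"rot": [0, 0, 10], "slide": [-0.008, 0.035, -0.01], "grip": 0.75},
  {"rot": [0, 0, 10], "slide": [-0.008, 0.035, -0.01], "grip": 0.75},
  {"rot": [0, 0, 9.8], "slide": [-0.009, 0.034, -0.01], "grip": 0.75},
])

```text
time: 9.85
ee_pos: [0.4899, 0.2665, 0.1011]
eef_rot: [0.012, 1.0, -0.0, -0.0]
ft_force: [0.0, 0.8, -0.6]
width: 0.0655
grip_force: 0.0
```

Run:
```python
from h import *
s=sensors.read_state();print(s["time"],s["ee_pos"],s["eef_rot"])
p=eyes.camera("top");q=eyes.camera("side")
a=cv2.resize(p["pixels"][170:310,290:450],(430,375));b=cv2.resize(q["pixels"][210:370,210:380],(370,375))
cv2.imwrite("pics/p2.png",np.hstack([a,b])[:,:,::-1])
```

```text
9.85 [0.489923   0.2665359  0.10114984] [ 1.24054668e-02  9.99923041e-01 -6.01656986e-05 -1.12597323e-04]
```

View pics/p2.png

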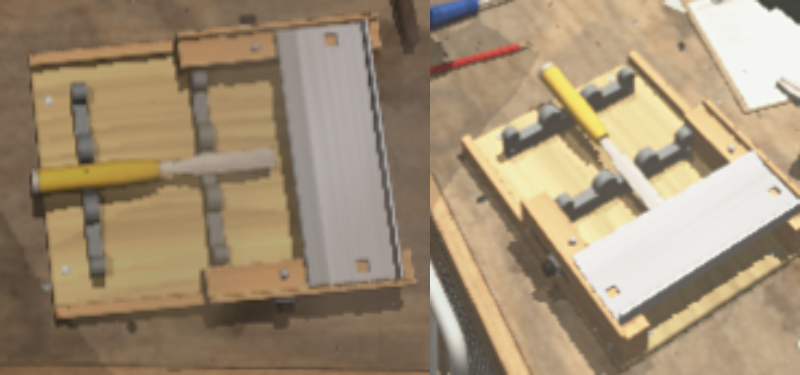

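The chisel lies in the middle pair of notches, with its edge at (270,158) in the left crop, clear of the keeper nose at x≈278. Next is the screwdriver.

Emit:
arm_command([
  {"rot": [0, 0, 0], "slide": [0, -0.001, -0.05], "grip": 0.75},
  {"rot": [0, 0, 0], "slide": [0, 0, -0.03], "grip": 0.75},
  {"rot": [0, 0, 0], "slide": [0, 0, -0.017], "grip": 0.75},
  {"rot": [0, 0, 0], "slide": [0, 0, 0], "grip": 0.75},
  {"rot": [0, 0, 0], "slide": [0, 0, 0], "grip": 0},
  {"rot": [0, 0, 0], "slide": [0, 0, 0], "grip": 0},
  {"rot": [0, 0, 0], "slide": [0, 0, 0], "grip": 0},
  {"rot": [0, 0, 0], "slide": [0, 0, 0], "grip": 0},
])

```text
time: 10.95
ee_pos: [0.4906, 0.2647, 0.0049]
eef_rot: [0.015, 1.0, 0.0, 0.0]
ft_force: [-0.0, 0.8, -0.1]
width: 0.0333
grip_force: 0.3
```

Emit:
arm_command([
  {"rot": [0, 0, 0], "slide": [0, 0, 0], "grip": 0},
  {"rot": [0, 0, 0], "slide": [0, 0, 0], "grip": 0},
  {"rot": [0, 0, 0], "slide": [0, 0, 0.02], "grip": 0},
  {"rot": [0, 0, 0], "slide": [0, 0, 0.05], "grip": 0},
  {"rot": [0, 0, 0], "slide": [0, 0, 0.04], "grip": 0},
  {"rot": [0, 0, 0], "slide": [0, 0, 0.03], "grip": 0},
  {"rot": [0, 0, 0], "slide": [0, 0, 0], "grip": 0},
  {"rot": [0, 0, 0], "slide": [0, 0, 0], "grip": 0},
])

```text
time: 11.95
ee_pos: [0.4899, 0.2642, 0.1434]
eef_rot: [0.015, 1.0, -0.0, -0.001]
ft_force: [-0.8, -0.6, -2.0]
width: 0.0251
grip_force: 34.9
```

Emit:
arm_command([
  {"rot": [0, 0, -10.2], "slide": [0.015, -0.035, 0], "grip": 0},
  {"rot": [0, 0, -10.2], "slide": [0.016, -0.036, 0], "grip": 0},
  {"rot": [0, 0, -10.2], "slide": [0.015, -0.035, 0], "grip": 0},
  {"rot": [0, 0, -10.2], "slide": [0.016, -0.036, 0], "grip": 0},
  {"rot": [0, 0, -10.2], "slide": [0.015, -0.035, 0], "grip": 0},
  {"rot": [0, 0, -10.2], "slide": [0.016, -0.036, 0], "grip": 0},
  {"rot": [0, 0, -10.2], "slide": [0.016, -0.035, 0], "grip": 0},
  {"rot": [0, 0, -10.2], "slide": [0.016, -0.035, 0], "grip": 0},
])

```text
time: 12.95
ee_pos: [0.615, -0.0197, 0.1428]
eef_rot: [0.667, 0.745, -0.001, -0.001]
ft_force: [-0.4, 0.2, -0.9]
width: 0.0249
grip_force: 34.9
```

Emit:
arm_command([
  {"rot": [0, 0, 0], "slide": [0, 0, -0.01], "grip": 0},
  {"rot": [0, 0, 0], "slide": [0, 0, 0], "grip": 0},
  {"rot": [0, 0, 0], "slide": [0, 0, 0], "grip": 0},
  {"rot": [0, 0, 0], "slide": [0, 0, 0], "grip": 0},
  {"rot": [0, 0, 0], "slide": [0, 0, 0], "grip": 0},
  {"rot": [0, 0, 0], "slide": [0, 0, 0], "grip": 0},
  {"rot": [0, 0, 0], "slide": [0, 0, 0], "grip": 0},
  {"rot": [0, 0, 0], "slide": [0, 0, 0], "grip": 0},
])

```text
time: 13.95
ee_pos: [0.6155, -0.0184, 0.1346]
eef_rot: [0.665, 0.747, 0.0, 0.0]
ft_force: [0.5, -0.6, -1.2]
width: 0.0248
grip_force: 34.9
```

Run:
```python
from h import *
p=eyes.camera("top");q=eyes.camera("side")
for c in(p,q):
  for n in("screwdriver","screwdriver_tip"): print(n,[(round(d["conf"],2),np.round(d["bbox"]).tolist()) for d in eyes.look_for(n,c)[:2]])
a=cv2.resize(p["pixels"][160:300,290:450],(430,376));b=cv2.resize(q["pixels"][190:350,210:380],(370,376))
cv2.imwrite("pics/p3.png",np.hstack([a,b])[:,:,::-1])
```

```text
screwdriver [(0.39, [299.0, 176.0, 444.0, 289.0])]
screwdriver_tip []
screwdriver [(0.49, [286.0, 215.0, 332.0, 256.0])]
screwdriver_tip [(0.68, [288.0, 219.0, 328.0, 249.0]), (0.49, [261.0, 239.0, 316.0, 299.0])]
```

View pics/p3.png

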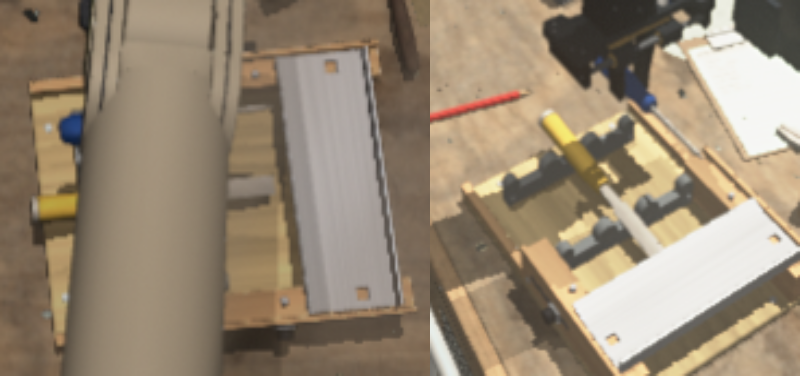

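Run:
```python
from h import *
p=eyes.camera("top");q=eyes.camera("side")
for c,uv in((q,(333,253.5)),(p,(312.5,207.7))):
  for z in(.135,.145,.155):
    w=at(c,uv,z)[:2]-[.559,-.06];C,s=np.cos(np.radians(6)),np.sin(np.radians(6));print(z,(w@[C,s]).round(4),(w@[-s,C]).round(4))
s=sensors.read_state()["ee_pos"][:2]-np.array([.559,-.06]);print(s@[C,.1045],s@[-.1045,C])
```

```text
0.135 0.07 -0.0851
0.145 0.0632 -0.0925
0.155 0.0565 -0.0999
0.135 0.0617 0.0925
0.145 0.06 0.0929
0.155 0.0584 0.0933
0.06048759635247573 0.03542405818848258
```

Emit:
arm_command([
  {"rot": [0, 0, 0], "slide": [0, 0, -0.035], "grip": 0},
  {"rot": [0, 0, 0], "slide": [0, 0, -0.03], "grip": 0},
  {"rot": [0, 0, 0], "slide": [0, 0, -0.02], "grip": 0},
  {"rot": [0, 0, 0], "slide": [0, 0, -0.01], "grip": 0},
  {"rot": [0, 0, 0], "slide": [0, 0, -0.003], "grip": 0},
  {"rot": [0, 0, 0], "slide": [0, 0, 0], "grip": 0},
  {"rot": [0, 0, 0], "slide": [0, 0, 0], "grip": 0},
  {"rot": [0, 0, 0], "slide": [0, 0, 0], "grip": 0},
])

```text
time: 15.35
ee_pos: [0.6162, -0.0188, 0.0379]
eef_rot: [0.665, 0.747, 0.001, 0.001]
ft_force: [-3.3, -1.9, 6.3]
width: 0.025
grip_force: 35.0
```

Emit:
arm_command([
  {"rot": [0, 0, 0], "slide": [0, 0, 0], "grip": 0.5},
  {"rot": [0, 0, 0], "slide": [0, 0, 0], "grip": 0.5},
  {"rot": [0, 0, 0], "slide": [0, 0, 0], "grip": 0.5},
  {"rot": [0, 0, 0], "slide": [0, 0, 0.015], "grip": 0.5},
  {"rot": [0, 0, 0], "slide": [0, 0, 0.04], "grip": 0.5},
  {"rot": [0, 0, 0], "slide": [0, 0, 0.05], "grip": 0.5},
  {"rot": [0, 0, 0], "slide": [0, 0, 0], "grip": 0.5},
  {"rot": [0, 0, 0], "slide": [0, 0, 0], "grip": 0.5},
])

```text
time: 16.35
ee_pos: [0.6154, -0.0184, 0.142]
eef_rot: [0.665, 0.747, 0.0, 0.0]
ft_force: [0.1, 1.1, -0.4]
width: 0.0435
grip_force: 0.0
```

Emit:
arm_command([
  {"rot": [0, 0, 9.5], "slide": [-0.016, 0.024, 0], "grip": 0.5},
  {"rot": [0, 0, 9.5], "slide": [-0.016, 0.024, 0], "grip": 0.5},
  {"rot": [0, 0, 9.5], "slide": [-0.016, 0.024, 0], "grip": 0.5},
  {"rot": [0, 0, 9.5], "slide": [-0.016, 0.024, 0], "grip": 0.5},
  {"rot": [0, 0, 9.5], "slide": [-0.016, 0.024, -0.01], "grip": 0.5},
  {"rot": [0, 0, 9.5], "slide": [-0.016, 0.024, -0.01], "grip": 0.5},
  {"rot": [0, 0, 9.5], "slide": [-0.017, 0.024, -0.01], "grip": 0.5},
  {"rot": [0, 0, 9.8], "slide": [-0.017, 0.024, -0.01], "grip": 0.5},
])

```text
time: 17.35
ee_pos: [0.4841, 0.174, 0.1002]
eef_rot: [0.059, 0.998, -0.0, -0.001]
ft_force: [0.7, 0.7, 0.2]
width: 0.0431
grip_force: 0.0
```

Run:
```python
from h import *
p=eyes.camera("top");q=eyes.camera("side")
print(eyes.look_for("screwdriver",p)[:1],eyes.look_for("screwdriver",q)[:1])
a=cv2.resize(p["pixels"][170:310,290:450],(430,375));b=cv2.resize(q["pixels"][210:370,210:380],(370,375))
cv2.imwrite("pics/p4.png",np.hstack([a,b])[:,:,::-1])
```

```text
[{'bbox': [312.2, 203.5, 382.8, 216.9], 'conf': 0.97}] [{'bbox': [284.6, 236.8, 331.2, 287.1], 'conf': 0.61}]
```

View pics/p4.png

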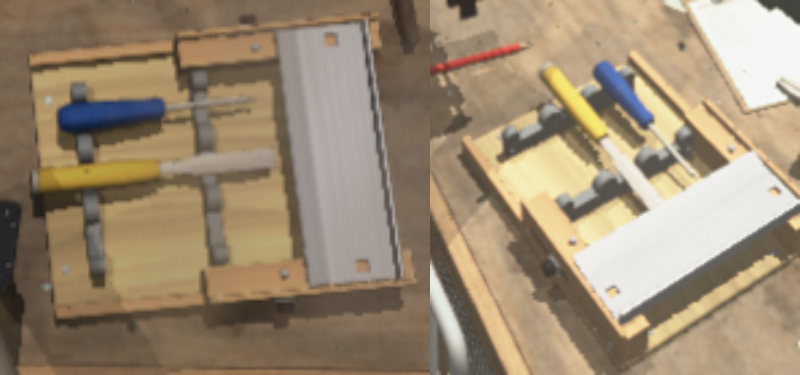

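The screwdriver lies in the far notches, handle at (110,113) and tip at (252,100), and the chisel is undisturbed. Now I'll pick up the pencil.

Emit:
arm_command([
  {"rot": [0, 0, 0], "slide": [0, 0, -0.05], "grip": 0.5},
  {"rot": [0, 0, 0], "slide": [0, 0, -0.03], "grip": 0.5},
  {"rot": [0, 0, 0], "slide": [0, 0, -0.012], "grip": 0.5},
  {"rot": [0, 0, 0], "slide": [0, 0, -0.006], "grip": 0.5},
  {"rot": [0, 0, 0], "slide": [0, 0, 0], "grip": 0},
  {"rot": [0, 0, 0], "slide": [0, 0, 0], "grip": 0},
  {"rot": [0, 0, 0], "slide": [0, 0, 0], "grip": 0},
  {"rot": [0, 0, 0], "slide": [0, 0, 0], "grip": 0},
], newtons=20)

```text
time: 18.55
ee_pos: [0.4857, 0.1737, 0.0039]
eef_rot: [0.061, 0.998, 0.0, 0.0]
ft_force: [0.7, 0.5, 1.2]
width: 0.0114
grip_force: 10.8
```

Emit:
arm_command([
  {"rot": [0, 0, 0], "slide": [0, 0, 0], "grip": 0},
  {"rot": [0, 0, 0], "slide": [0, 0, 0], "grip": 0},
  {"rot": [0, 0, 0], "slide": [0, 0, 0.02], "grip": 0},
  {"rot": [0, 0, 0], "slide": [0, 0, 0.05], "grip": 0},
  {"rot": [0, 0, 0], "slide": [0, 0, 0.04], "grip": 0},
  {"rot": [0, 0, 0], "slide": [0, 0, 0.03], "grip": 0},
  {"rot": [0, 0, 0], "slide": [0, 0, 0], "grip": 0},
  {"rot": [0, 0, 0], "slide": [0, 0, 0], "grip": 0},
])

```text
time: 19.55
ee_pos: [0.4849, 0.1734, 0.1426]
eef_rot: [0.061, 0.998, -0.0, -0.001]
ft_force: [-0.4, -0.2, -0.8]
width: 0.0113
grip_force: 20.0
```

Emit:
arm_command([
  {"rot": [0, 0, -9.6], "slide": [0.002, -0.029, 0], "grip": 0},
  {"rot": [0, 0, -9.6], "slide": [0.001, -0.029, 0], "grip": 0},
  {"rot": [0, 0, -9.6], "slide": [0.002, -0.028, 0], "grip": 0},
  {"rot": [0, 0, -9.6], "slide": [0.001, -0.029, 0], "grip": 0},
  {"rot": [0, 0, -9.6], "slide": [0.002, -0.029, 0], "grip": 0},
  {"rot": [0, 0, -9.6], "slide": [0.002, -0.028, 0], "grip": 0},
  {"rot": [0, 0, -9.6], "slide": [0.001, -0.029, 0], "grip": 0},
  {"rot": [0, 0, -9.6], "slide": [0.002, -0.029, 0], "grip": 0},
])

```text
time: 20.55
ee_pos: [0.4976, -0.0574, 0.1421]
eef_rot: [0.67, 0.742, -0.001, -0.001]
ft_force: [-1.1, 0.6, -1.1]
width: 0.0115
grip_force: 20.0
```

Emit:
arm_command([
  {"rot": [0, 0, 0], "slide": [0, 0, 0], "grip": 0},
  {"rot": [0, 0, 0], "slide": [0, 0, 0], "grip": 0},
  {"rot": [0, 0, 0], "slide": [0, 0, 0], "grip": 0},
  {"rot": [0, 0, 0], "slide": [0, 0, 0], "grip": 0},
  {"rot": [0, 0, 0], "slide": [0, 0, 0], "grip": 0},
  {"rot": [0, 0, 0], "slide": [0, 0, 0], "grip": 0},
  {"rot": [0, 0, 0], "slide": [0, 0, 0], "grip": 0},
  {"rot": [0, 0, 0], "slide": [0, 0, 0], "grip": 0},
])

```text
time: 21.55
ee_pos: [0.4985, -0.0565, 0.1436]
eef_rot: [0.668, 0.744, 0.0, 0.0]
ft_force: [-0.6, 0.2, 0.2]
width: 0.0113
grip_force: 20.0
```

Run:
```python
from h import *
p=eyes.camera("top");q=eyes.camera("side")
for c in(p,q):
  for n in("pencil","pencil_tip"): print(n,[(round(d["conf"],2),np.round(d["bbox"]).tolist()) for d in eyes.look_for(n,c)[:2]])
  h=cv2.cvtColor(c["pixels"],cv2.COLOR_RGB2HSV);m=((h[...,0]<8)|(h[...,0]>172))&(h[...,1]>170)&(h[...,2]>70);m[:, :200]=0
  n,l,st,ce=cv2.connectedComponentsWithStats(m.astype("uint8"));print([(st[i].tolist()) for i in range(1,n) if st[i][4]>8])
```

```text
pencil [(0.66, [320.0, 251.0, 342.0, 258.0])]
pencil_tip [(0.43, [318.0, 254.0, 339.0, 261.0])]
[[305, 58, 19, 10, 69], [200, 66, 5, 9, 45], [306, 75, 16, 12, 51], [361, 121, 14, 10, 61], [364, 126, 41, 12, 141], [319, 254, 18, 5, 60]]
pencil []
pencil_tip [(0.7, [266.0, 250.0, 286.0, 270.0])]
[]
```

Run:
```python
from h import *
p=eyes.camera("top");q=eyes.camera("side");C,s=np.cos(np.radians(6)),np.sin(np.radians(6))
for c,uv in((p,(319,256.8)),(p,(337,255.5)),(q,(286,270))):
    w=at(c,uv,.144)[:2]-[.559,-.06];print((w@[C,s]).round(4),(w@[-s,C]).round(4))
```

```text
-0.0607 0.0892
-0.0616 0.0458
-0.0586 -0.0736
```

Emit:
arm_command([
  {"rot": [0, 0, 0], "slide": [0, 0, -0.04], "grip": 0},
  {"rot": [0, 0, 0], "slide": [0, 0, -0.035], "grip": 0},
  {"rot": [0, 0, 0], "slide": [0, 0, -0.02], "grip": 0},
  {"rot": [0, 0, 0], "slide": [0, 0, -0.008], "grip": 0},
  {"rot": [0, 0, 0], "slide": [0, 0, -0.002], "grip": 0},
  {"rot": [0, 0, 0], "slide": [0, 0, 0], "grip": 0},
  {"rot": [0, 0, 0], "slide": [0, 0, 0], "grip": 0},
  {"rot": [0, 0, 0], "slide": [0, 0, 0], "grip": 0},
])

```text
time: 22.95
ee_pos: [0.4988, -0.0564, 0.039]
eef_rot: [0.668, 0.744, 0.0, 0.0]
ft_force: [0.2, 0.2, -0.1]
width: 0.0114
grip_force: 20.0
```

Emit:
arm_command([
  {"rot": [0, 0, 0], "slide": [0, 0, 0], "grip": 0.4},
  {"rot": [0, 0, 0], "slide": [0, 0, 0], "grip": 0.4},
  {"rot": [0, 0, 0], "slide": [0, 0, 0], "grip": 0.4},
  {"rot": [0, 0, 0], "slide": [0, 0, 0.015], "grip": 0.4},
  {"rot": [0, 0, 0], "slide": [0, 0, 0.04], "grip": 0.4},
  {"rot": [0, 0, 0], "slide": [0, 0, 0.05], "grip": 0.4},
  {"rot": [0, 0, 0], "slide": [0, 0, 0], "grip": 0.4},
  {"rot": [0, 0, 0], "slide": [0, 0, 0], "grip": 0.4},
])

```text
time: 23.95
ee_pos: [0.4984, -0.0564, 0.1438]
eef_rot: [0.668, 0.744, 0.0, 0.0]
ft_force: [-0.5, 0.3, 0.4]
width: 0.035
grip_force: 0.0
```

Emit:
arm_command([
  {"rot": [0, 0, -0.4], "slide": [0.014, -0.041, 0], "grip": 0.9},
  {"rot": [0, 0, 0], "slide": [0.014, -0.041, 0], "grip": 0.9},
  {"rot": [0, 0, 0], "slide": [0.014, -0.041, 0], "grip": 0.9},
  {"rot": [0, 0, 0], "slide": [0.014, -0.041, 0], "grip": 0.9},
  {"rot": [0, 0, 0], "slide": [0.015, -0.041, 0], "grip": 0.9},
  {"rot": [0, 0, 0], "slide": [0.015, -0.042, 0], "grip": 0.9},
  {"rot": [0, 0, 0], "slide": [0, 0, 0], "grip": 0.9},
  {"rot": [0, 0, 0], "slide": [0, 0, 0], "grip": 0.9},
])

```text
time: 24.95
ee_pos: [0.5838, -0.3028, 0.1422]
eef_rot: [0.671, 0.742, -0.0, -0.001]
ft_force: [0.3, -0.0, 0.1]
width: 0.0782
grip_force: 0.0
```

Run:
```python
from h import *
p=eyes.camera("top");q=eyes.camera("side")
a=cv2.resize(p["pixels"][170:310,290:450],(430,375));b=cv2.resize(q["pixels"][210:370,210:380],(370,375))
cv2.imwrite("pics/p5.png",np.hstack([a,b])[:,:,::-1])
```

```text
(no output)
```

View pics/p5.png

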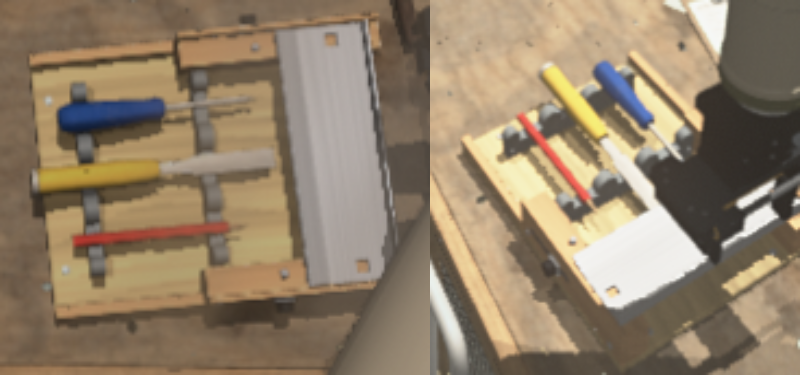

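All three tools lie in order with points toward the keeper (pencil tip at (240,232), chisel edge at (272,158), screwdriver tip at (252,100)). Next I'll lower the fingers behind the keeper's tail and push gently.

Emit:
arm_command([
  {"rot": [0, 0, 0], "slide": [0, 0, -0.035], "grip": 0.9},
  {"rot": [0, 0, 0], "slide": [0, 0, -0.03], "grip": 0.9},
  {"rot": [0, 0, 0], "slide": [0, 0, -0.017], "grip": 0.9},
  {"rot": [0, 0, 0], "slide": [0, 0, -0.008], "grip": 0.9},
  {"rot": [0, 0, 0], "slide": [0, 0, 0], "grip": 0.9},
  {"rot": [0, 0, 0], "slide": [-0.0005, 0.005, 0], "grip": 0.9},
  {"rot": [0, 0, 0], "slide": [-0.0005, 0.005, 0], "grip": 0.9},
  {"rot": [0, 0, 0], "slide": [-0.0005, 0.003, 0], "grip": 0.9},
])

```text
time: 26.05
ee_pos: [0.5833, -0.2898, 0.054]
eef_rot: [0.671, 0.742, 0.0, 0.0]
ft_force: [-0.6, -0.8, -0.2]
width: 0.0785
grip_force: 0.0
```

Emit:
arm_command([
  {"rot": [0, 0, 0], "slide": [-0.0005, 0.003, 0], "grip": 0.9},
  {"rot": [0, 0, 0], "slide": [-0.0002, 0.002, 0], "grip": 0.9},
  {"rot": [0, 0, 0], "slide": [-0.0002, 0.002, 0], "grip": 0.9},
  {"rot": [0, 0, 0], "slide": [-0.0002, 0.002, 0], "grip": 0.9},
  {"rot": [0, 0, 0], "slide": [-0.0002, 0.002, 0], "grip": 0.9},
  {"rot": [0, 0, 0], "slide": [-0.0002, 0.002, 0], "grip": 0.9},
  {"rot": [0, 0, 0], "slide": [-0.0002, 0.002, 0], "grip": 0.9},
  {"rot": [0, 0, 0], "slide": [-0.0002, 0.002, 0], "grip": 0.9},
])

```text
time: 27.05
ee_pos: [0.581, -0.2736, 0.0536]
eef_rot: [0.671, 0.742, -0.0, 0.0]
ft_force: [0.3, -2.1, -1.4]
width: 0.078
grip_force: 0.8
```

Emit:
arm_command([
  {"rot": [0, 0, 0], "slide": [-0.0003, 0.003, 0], "grip": 0.9},
  {"rot": [0, 0, 0], "slide": [-0.0003, 0.003, 0], "grip": 0.9},
  {"rot": [0, 0, 0], "slide": [-0.0003, 0.003, 0], "grip": 0.9},
  {"rot": [0, 0, 0], "slide": [-0.0003, 0.003, 0], "grip": 0.9},
  {"rot": [0, 0, 0], "slide": [-0.0003, 0.003, 0], "grip": 0.9},
  {"rot": [0, 0, 0], "slide": [-0.0003, 0.003, 0], "grip": 0.9},
  {"rot": [0, 0, 0], "slide": [-0.0003, 0.003, 0], "grip": 0.9},
  {"rot": [0, 0, 0], "slide": [-0.0003, 0.003, 0], "grip": 0.9},
])

```text
time: 28.05
ee_pos: [0.5787, -0.2497, 0.0538]
eef_rot: [0.671, 0.742, -0.0, 0.0]
ft_force: [-0.2, -4.1, -1.1]
width: 0.0779
grip_force: 1.9
```

Run:
```python
from h import *
s=sensors.read_state();w=s["ee_pos"][:2]-np.array([.559,-.06]);print(w@[-.1045,.9945],s["ft_force"])
for c in("top","side"):
    p=eyes.camera(c);print([(round(d["conf"],2),np.round(d["bbox"]).tolist()) for d in eyes.look_for("keeper",p)[:1]])
    if c=="top":save(p,"k1.png",(290,170,450,310),4)
```

```text
-0.1907161938292359 [-0.20997199 -4.11061052 -1.10752598]
[(0.63, [380.0, 179.0, 424.0, 278.0])]
[(0.96, [269.0, 286.0, 348.0, 339.0])]
```

View pics/k1.png

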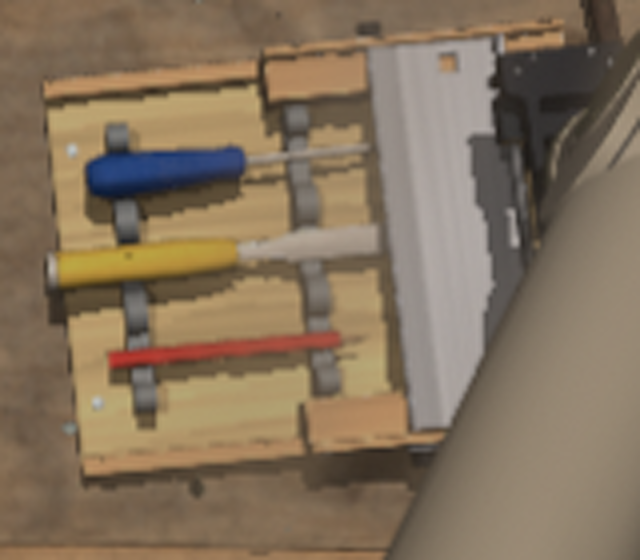

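The keeper is sliding straight, with its far slot at (447,62) in the 4x crop (full-frame 401.7,185.5). The nose now covers the studs.

Run:
```python
from h import *
p=eyes.camera("top");C,s=np.cos(np.radians(6)),np.sin(np.radians(6))
for z in(.059,.063):
    w=at(p,(401.7,185.5),z)[:2]-[.559,-.06];print((w@[C,s]).round(4),(w@[-s,C]).round(4))
w=np.array([.679,-.153])-[.559,-.06];print(w@[C,s],w@[-s,C])
w=np.array([.4605,-.1767])-[.559,-.06];print(w@[C,s],w@[-s,C])
```

```text
0.1108 -0.1481
0.11 -0.1472
0.10962148036030102 -0.10503395186136782
-0.11015887835711011 -0.10576465155761362
```

Emit:
arm_command([
  {"rot": [0, 0, 0], "slide": [-0.0004, 0.004, 0], "grip": 0.9},
  {"rot": [0, 0, 0], "slide": [-0.0004, 0.004, 0], "grip": 0.9},
  {"rot": [0, 0, 0], "slide": [-0.0004, 0.004, 0], "grip": 0.9},
  {"rot": [0, 0, 0], "slide": [-0.0004, 0.004, 0], "grip": 0.9},
  {"rot": [0, 0, 0], "slide": [-0.0004, 0.004, 0], "grip": 0.9},
  {"rot": [0, 0, 0], "slide": [-0.0004, 0.004, 0], "grip": 0.9},
  {"rot": [0, 0, 0], "slide": [-0.0004, 0.004, 0], "grip": 0.9},
  {"rot": [0, 0, 0], "slide": [-0.0004, 0.004, 0], "grip": 0.9},
])

```text
time: 29.3
ee_pos: [0.5754, -0.2173, 0.0536]
eef_rot: [0.671, 0.742, 0.0, 0.0]
ft_force: [0.6, -3.5, 0.2]
width: 0.0786
grip_force: 1.5
```

Emit:
arm_command([
  {"rot": [0, 0, 0], "slide": [-0.0001, 0.001, 0], "grip": 0.9},
  {"rot": [0, 0, 0], "slide": [-0.0001, 0.001, 0], "grip": 0.9},
  {"rot": [0, 0, 0], "slide": [-0.0001, 0.001, 0], "grip": 0.9},
  {"rot": [0, 0, 0], "slide": [-0.0001, 0.001, 0], "grip": 0.9},
  {"rot": [0, 0, 0], "slide": [0, 0, 0], "grip": 0.9},
  {"rot": [0, 0, 0], "slide": [0, 0, 0], "grip": 0.9},
  {"rot": [0, 0, 0], "slide": [0, 0, 0], "grip": 0.9},
  {"rot": [0, 0, 0], "slide": [0, 0, 0], "grip": 0.9},
])

```text
time: 30.3
ee_pos: [0.5751, -0.2133, 0.0535]
eef_rot: [0.671, 0.742, 0.0, -0.0]
ft_force: [-0.8, -0.9, 1.8]
width: 0.078
grip_force: 0.7
```

Emit:
arm_command([
  {"rot": [0, 0, 0], "slide": [0, 0.0005, 0], "grip": 0.9},
  {"rot": [0, 0, 0], "slide": [0, 0.0005, 0], "grip": 0.9},
  {"rot": [0, 0, 0], "slide": [0, 0.0005, 0], "grip": 0.9},
  {"rot": [0, 0, 0], "slide": [0, 0.0005, 0], "grip": 0.9},
  {"rot": [0, 0, 0], "slide": [0, 0.0005, 0], "grip": 0.9},
  {"rot": [0, 0, 0], "slide": [0, 0.0005, 0], "grip": 0.9},
  {"rot": [0, 0, 0], "slide": [0, 0.0005, 0], "grip": 0.9},
  {"rot": [0, 0, 0], "slide": [0, 0.0005, 0], "grip": 0.9},
])

```text
time: 31.3
ee_pos: [0.575, -0.2095, 0.0536]
eef_rot: [0.671, 0.742, 0.0, 0.0]
ft_force: [0.1, -0.8, -0.3]
width: 0.0785
grip_force: 0.3
```

Emit:
arm_command([
  {"rot": [0, 0, 0], "slide": [0, 0.0005, 0], "grip": 0.9},
  {"rot": [0, 0, 0], "slide": [0, 0.0005, 0], "grip": 0.9},
  {"rot": [0, 0, 0], "slide": [0, 0.0005, 0], "grip": 0.9},
  {"rot": [0, 0, 0], "slide": [0, 0.0005, 0], "grip": 0.9},
  {"rot": [0, 0, 0], "slide": [0, 0, 0], "grip": 0.9},
  {"rot": [0, 0, 0], "slide": [0, 0, 0], "grip": 0.9},
  {"rot": [0, 0, 0], "slide": [0, 0, 0], "grip": 0.9},
  {"rot": [0, 0, 0], "slide": [0, 0, 0], "grip": 0.9},
])

```text
time: 32.3
ee_pos: [0.5751, -0.2075, 0.0536]
eef_rot: [0.671, 0.742, 0.0, 0.0]
ft_force: [0.4, 0.1, -0.3]
width: 0.0781
grip_force: 0.0
```

Run:
```python
from h import *
p=eyes.camera("top");q=eyes.camera("side")
for c in(p,q): print([(round(d["conf"],2),np.round(d["bbox"],1).tolist()) for d in eyes.look_for("keeper",c)[:1]])
a=cv2.resize(p["pixels"][165:235,350:430],(450,394),interpolation=cv2.INTER_CUBIC)
b=cv2.resize(q["pixels"][260:350,245:325],(350,394),interpolation=cv2.INTER_CUBIC)
cv2.imwrite("pics/k2.png",np.hstack([a,b])[:,:,::-1])
```

```text
[(0.56, [361.7, 182.2, 405.1, 279.2])]
[(0.63, [261.1, 281.6, 336.6, 325.8])]
```

View pics/k2.png

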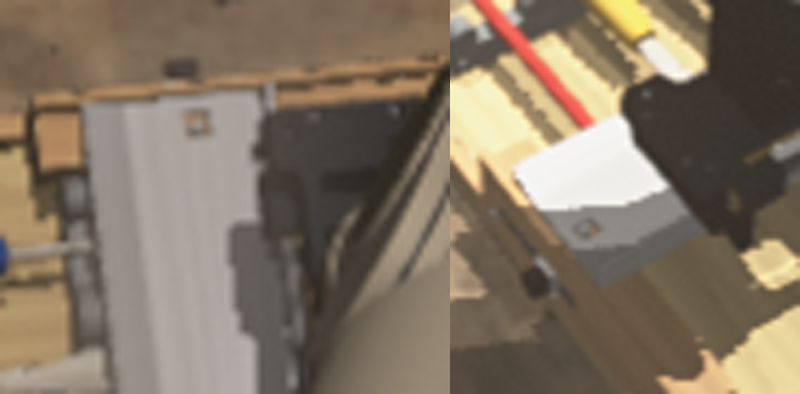

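The stud shows inside the far slot (197,121) and the near slot (587,229). A few very small pushes will show whether the keeper is at its stop.

Emit:
arm_command([
  {"rot": [0, 0, 0], "slide": [0, 0.0003, 0], "grip": 0.9},
  {"rot": [0, 0, 0], "slide": [0, 0.0003, 0], "grip": 0.9},
  {"rot": [0, 0, 0], "slide": [0, 0.0003, 0], "grip": 0.9},
  {"rot": [0, 0, 0], "slide": [0, 0.0003, 0], "grip": 0.9},
  {"rot": [0, 0, 0], "slide": [0, 0, 0], "grip": 0.9},
  {"rot": [0, 0, 0], "slide": [0, 0, 0], "grip": 0.9},
  {"rot": [0, 0, 0], "slide": [0, 0, 0], "grip": 0.9},
  {"rot": [0, 0, 0], "slide": [0, 0, 0], "grip": 0.9},
])

```text
time: 33.5
ee_pos: [0.575, -0.2063, 0.0536]
eef_rot: [0.671, 0.742, -0.0, -0.0]
ft_force: [-0.4, -2.0, -0.3]
width: 0.078
grip_force: 0.9
```

```bash
cat > k.py <<'E'
from h import *
import sys
C,s=np.cos(np.radians(6)),np.sin(np.radians(6))
p=eyes.camera("top");st=sensors.read_state()
print(st["time"],st["ee_pos"],st["ft_force"],st["grip_force"])
im=p["pixels"];x,y,w,h=380,181,14,12
print(im[y:y+h,x-2:x+w].sum(2))
E
python3 k.py
```

```text
33.55 [ 0.57499284 -0.20629138  0.05356439] [-0.74663198 -1.63260959  0.05418008] 0.9236462114495225
[[326 317 318 316 319 314 316 338 367 373 398 419 417 411 413 416]
 [374 419 414 415 421 421 418 432 454 463 475 490 488 485 485 489]
 [470 494 488 490 497 492 490 492 494 492 490 490 490 486 485 489]
 [499 497 490 490 458 418 397 387 396 460 493 490 490 487 484 488]
 [496 496 490 487 445 395 360 353 346 435 494 489 489 490 487 487]
 [497 495 492 490 446 397 418 419 368 435 494 488 491 490 485 486]
 [495 494 491 486 456 386 414 426 351 425 494 489 488 491 486 484]
 [493 496 493 485 465 359 322 351 345 417 482 492 490 490 486 486]
 [494 493 493 462 458 441 405 416 445 468 487 492 489 489 486 486]
 [491 494 496 472 478 496 484 486 494 496 498 493 490 490 489 485]
 [487 494 494 489 489 497 496 492 494 495 499 495 491 493 488 457]
 [487 498 496 491 491 499 497 492 492 496 499 495 490 491 489 469]]
```

Emit:
arm_command([
  {"rot": [0, 0, 0], "slide": [0, 0.0004, 0], "grip": 0.9},
  {"rot": [0, 0, 0], "slide": [0, 0.0004, 0], "grip": 0.9},
  {"rot": [0, 0, 0], "slide": [0, 0.0004, 0], "grip": 0.9},
  {"rot": [0, 0, 0], "slide": [0, 0, 0], "grip": 0.9},
  {"rot": [0, 0, 0], "slide": [0, 0, 0], "grip": 0.9},
  {"rot": [0, 0, 0], "slide": [0, 0, 0], "grip": 0.9},
  {"rot": [0, 0, 0], "slide": [0, 0, 0], "grip": 0.9},
  {"rot": [0, 0, 0], "slide": [0, 0, 0], "grip": 0.9},
])

```text
time: 34.55
ee_pos: [0.5751, -0.2049, 0.0536]
eef_rot: [0.671, 0.742, 0.0, 0.0]
ft_force: [-0.7, -0.8, 0.1]
width: 0.0783
grip_force: 0.6
```

Emit:
arm_command([
  {"rot": [0, 0, 0], "slide": [0, 0.0004, 0], "grip": 0.9},
  {"rot": [0, 0, 0], "slide": [0, 0.0004, 0], "grip": 0.9},
  {"rot": [0, 0, 0], "slide": [0, 0.0004, 0], "grip": 0.9},
  {"rot": [0, 0, 0], "slide": [0, 0.0004, 0], "grip": 0.9},
  {"rot": [0, 0, 0], "slide": [0, 0, 0], "grip": 0.9},
  {"rot": [0, 0, 0], "slide": [0, 0, 0], "grip": 0.9},
  {"rot": [0, 0, 0], "slide": [0, 0, 0], "grip": 0.9},
  {"rot": [0, 0, 0], "slide": [0, 0, 0], "grip": 0.9},
])

```text
time: 35.55
ee_pos: [0.5751, -0.2044, 0.0537]
eef_rot: [0.671, 0.742, -0.0, 0.001]
ft_force: [1.5, -5.5, -1.1]
width: 0.0783
grip_force: 2.9
```

```bash
python3 k.py
```

```text
35.6 [ 0.57513257 -0.20437464  0.05371568] [ 0.43975906 -5.91808731 -1.70689835] 2.920016702846624
[[326 318 319 320 323 314 319 371 423 433 425 422 417 417 419 421]
 [374 416 414 422 423 420 422 449 484 492 490 491 488 484 485 492]
 [473 490 491 496 499 493 493 495 497 492 490 491 489 485 485 490]
 [497 493 489 468 419 389 375 369 447 495 491 491 491 484 486 490]
 [496 494 489 423 374 371 345 283 414 496 491 493 492 485 485 491]
 [499 494 489 424 397 394 414 378 412 481 491 491 491 485 485 489]
 [496 495 490 462 426 375 411 416 396 457 492 492 492 488 486 490]
 [497 495 491 488 448 342 321 355 383 458 494 492 492 491 484 489]
 [497 497 492 492 481 438 419 432 456 487 495 490 492 488 487 489]
 [497 497 493 489 498 498 492 493 496 499 496 490 494 491 484 428]
 [497 498 495 489 495 502 494 492 493 500 496 490 492 492 485 373]
 [494 498 495 488 494 502 494 494 493 499 497 491 494 492 486 375]]
```

The keeper has stopped hard at about 6 N, so both slots are over the studs. I'll back off and check.

Emit:
arm_command([
  {"rot": [0, 0, 0], "slide": [0, -0.002, 0], "grip": 0.9},
  {"rot": [0, 0, 0], "slide": [0.001, -0.01, 0], "grip": 0.9},
  {"rot": [0, 0, 0], "slide": [0.002, -0.02, 0], "grip": 0.9},
  {"rot": [0, 0, 0], "slide": [0.002, -0.02, 0.02], "grip": 0.9},
  {"rot": [0, 0, 0], "slide": [0.004, -0.04, 0.04], "grip": 0.9},
  {"rot": [0, 0, 0], "slide": [0.004, -0.04, 0.04], "grip": 0.9},
  {"rot": [0, 0, 0], "slide": [0, -0.05, 0.02], "grip": 0.9},
  {"rot": [0, 0, 0], "slide": [0, 0, 0], "grip": 0.9},
])

```text
time: 36.6
ee_pos: [0.5858, -0.3926, 0.1755]
eef_rot: [0.673, 0.739, -0.001, 0.002]
ft_force: [0.5, -0.7, 0.2]
width: 0.0785
grip_force: 0.0
```

Run:
```python
from h import *
p=eyes.camera("top");q=eyes.camera("side")
a=cv2.resize(p["pixels"][170:295,300:420],(400,400),interpolation=cv2.INTER_CUBIC)
b=cv2.resize(q["pixels"][220:350,225:355],(400,400),interpolation=cv2.INTER_CUBIC)
cv2.imwrite("pics/k3.png",np.hstack([a,b])[:,:,::-1])
C,s=np.cos(np.radians(6)),np.sin(np.radians(6));O=np.array([.559,-.06])
def P(c,x,y,z):w=O+x*np.array([C,s])+y*np.array([-s,C]);return proj(c,[*w,z]).round(1)
for x in(-.124,.124):
  for z in(.077,.073): print(x,z,"top",P(p,x,-.138,z),"side",P(q,x,-.138,z))
```

```text
-0.124 0.077 top [411.1 275.8] side [278.  320.2]
-0.124 0.073 top [410.7 275.9] side [278.  321.3]
0.124 0.077 top [398.5 179.4] side [362.3 274.3]
0.124 0.073 top [398.2 179.8] side [362.1 275.4]
```

View pics/k3.png

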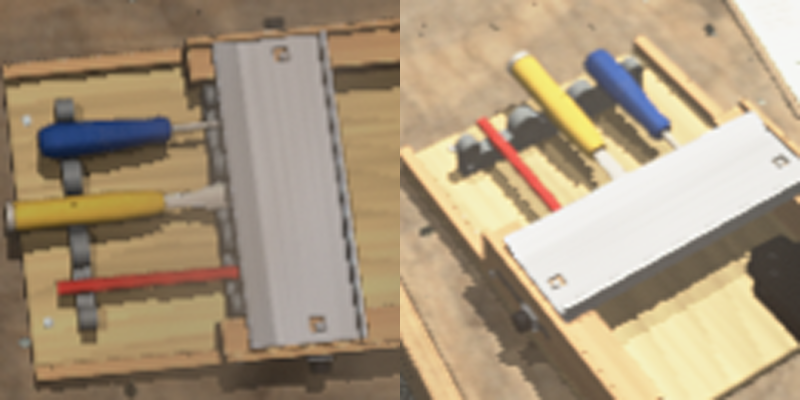

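The keeper lies across both runners with a stud visible in each slot ((281,53) and (317,323) in the top crop). The tools are still in order. One numeric check of y and yaw remains.

Run:
```python
from h import *
p=eyes.camera("top");C,s=np.cos(np.radians(6)),np.sin(np.radians(6))
q=eyes.camera("side")
for c,uv in((p,(384.3,186.6)),(p,(395.1,270.9)),(q,(225+380*.325,220+160*.325)),(q,(225+157*.325,220+281*.325))):
    w=at(c,uv,.059)[:2]-[.559,-.06];print((w@[C,s]).round(4),(w@[-s,C]).round(4))
```

```text
0.1123 -0.1029
-0.1077 -0.1034
0.1129 -0.1017
-0.1067 -0.1032
```

```bash
python3 -c "
from h import *
print(order.close_job())"
```

```text
the job is handed in; nothing more can be done
None
```

The job is handed in at about 37 s; the judge returned no verdict. The pencil, chisel and screwdriver lie in order across both cradle bars, points toward the keeper, and by camera and feel the keeper is flat over both studs (y about -103 mm, last measured push about 6 N).

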